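# Stack a puppet's torso core in the gluing jig

## Task

Build up the puppet's torso core in the yellow-walled gluing jig: set the cream torso block squarely into the pocket, lay the blue spacer on it, then pull the coral chest plate up out of its snap-in painting stand and seat it on top with its neck up. Each part must lie flat and fully down on the one below, and must be set down, not dropped. Leave the brush pot, the two paint jars and the spatula standing or lying where they are.

Things in the scene. Friction and masses are not known exactly. Their poses are not given: they have to be found in the camera images.
- jig: fixed gluing jig: aluminium base 110 x 90 x 8 mm; two yellow C-shaped end walls facing each other along x, 52 mm above the base, steel lead-in strips on top flaring out to 60 mm. Outside about 80 x 64 mm. Their 8 mm thick side lips reach 14 mm in from each end of the pocket, so each long side has a 35 mm wide gap in the middle for the fingers. Origin: centre of the underside; z up
- pocket (a point): centre of the pocket's black floor, on top of the jig's base plate, 8 mm above the bench; the pocket is 63 mm long along x and 47 mm wide along y; z up
- torso: cream torso block, 60 x 44 x 34 mm (x, y, z), 80 to 150 g, with a brass disc on each short end; loose on the bench. Origin: centre of the underside; z up. Goes first into the pocket, length along the pocket's length (either way round)
- spacer: blue spacer plate, 60 x 44 x 14 mm (x, y, z), 35 to 70 g, loose on the bench. Origin: centre of the underside; z up. Goes second, length along the pocket's length (either way round)
- chest: coral chest plate: plate 60 x 44 x 12 mm (x, y, z) with half-round short ends, and in the middle of its top a square neck, 22 x 22 mm, from 12 to 46 mm above the underside. 40 to 85 g. Starts snapped into the painting stand. Origin: centre of the plate's underside; z up. Goes last, length along the pocket's length (either way round)
- stand: fixed painting stand: black base 124 x 66 x 10 mm, wooden seat 25 mm above the bench with strips 4 mm higher beside the plate's long sides; at both x ends a sprung steel jaw snaps over the plate's round end: 28 to 41 mm from the centre, up to 16 mm above the seat. A straight pull up of 5 to 15 N frees the plate within 8 mm. Origin: centre of the underside; x along the plate's length, z up
- brush_pot: white brush pot, 60 mm diameter, 90 mm high, with four brushes to 173 mm height; stands beyond one end of the jig. Bystander. Origin: centre of the underside
- jar_ochre: small amber paint jar with a white cap, 42 mm diameter, 48 mm high, beside a short end of the torso block. Bystander. Origin: centre of the underside
- jar_green: small green paint jar with a white cap, 42 mm diameter, 48 mm high, beside a short end of the spacer. Bystander. Origin: centre of the underside
- spatula: modelling spatula, 140 mm long, lying flat on the bench between jig and stand. Bystander. Origin: middle of its length at bench level; x along it, handle to -x
Mind the look-alikes: they are no part of the job. There is more than one size of the chest; the job needs the middle-sized. Several things have the shape of the spacer; the one meant has the colours described above.

How it is judged:
By the outcome, as a careful person would: the job done as asked, in the order asked, and still so for the second after the job is handed in, with the robot touching nothing.
It also fails if it takes over 72 s, if anything falls off the work surface, if the arm or the gripper's body presses on something with over 40 N, if the wrist force passes 120 N, or if a joint passes its speed limit or range.

## Robot

A 7-joint arm with a two-finger parallel gripper is mounted at the origin on the work surface. World frame = base frame: x ahead of the robot, y to its left, z up, the work surface at z = 0. Lengths are in m, angles in degrees, forces in N, time in s.
With the tool pointing down it reaches from about 0.4 to 0.875 m from the base axis. Payload 6.5 kg.
Tool frame: the origin (TCP) lies between the finger pads; the fingertips stand ahead of it and the grasp point (between the pads) lies 8 mm behind it (tip_reach is the z of the fingertips in the tool frame, in m); z points along the fingers, y is the line along which they close (so a half turn about z gives the same grasp; the last joint's range is limited). The gripper opens to 88 mm and grips with 3 to 60 N. Pads are 18 mm wide; open, the fingers measure 123 mm over their backs; the gripper's body (75 mm by 187 mm) begins 45 mm behind the grasp point.
Start: joints at [67.254, 30.733, -0.252, 88.115, 0.149, 61.152, -4.079], TCP at [0.211, -0.615, 0.23] pointing down, gripper open.
Joint ranges: [-154.64, 154.64], [-21.42, 123.67], [-72.66, 72.17], [13.99, 137.28], [-74.86, 254.86], [10.95, 109.41], [-158.01, 158.01]. Speed limits (degrees/s): [136.94, 136.94, 180, 180, 180, 180, 180].

## Interface

Orientations are given as [roll, pitch, yaw] about the fixed x, y, z axes, in that order (R = Rz(yaw) Ry(pitch) Rx(roll)).
In Python, from rig import * gives the robot as it stands. The module is installed in compiled form; this text tells all that it offers. Calls block until the motion is done:
- reach(position, orientation): joint-space move of the TCP to a pose.
- move_l(position, rot=None, v=0.15, guard=None): straight line of the TCP; rot=None keeps the orientation; v is the mean speed in m/s. With guard (N) it stops when the force on the tool has changed by that much, and returns True; else False.
- move_j(angles): joint-space move.
- grip(opening): opening from 0.0 (shut) to 1.0 (fully open); the grip force is fixed at half the most; returns when the fingers have stopped.
- wait(seconds).
- ik(position, orientation): joint angles nearest the present ones, or None.
- get_image(name): name is "scene" or "top" or "wrist"; returns a dict with "color" (420x560x3 uint8, red, green, blue), "fovy" (degrees; the focal length in pixels is half the picture's height over the tangent of half this angle, whatever the lens; pixels are square), "cx", "cy" (the principal point, pixels), "D" ([k1, k2, p1, p2, k3] as OpenCV has them; the pictures are not rectified), "cam_to_world" (4x4, takes a point from camera to world coordinates); the wrist camera has in their place "mount" (4x4, takes a point from camera to tool coordinates, whose origin is the TCP and whose axes are the flange's). Camera axes: x right, y down, z forward; pixel columns grow to the right and rows downward; lengths in m; the calibration is good to about 2 mm. A picture is of the moment at which its call begins: read the wrist's pose just before it. There is no depth.
A pose or a line that the arm cannot do raises Unreachable and nothing moves.
- finish_job(): hands the job in; it is judged then, once.
Readings, each from a call of its own:
- read_time(): time.
- read_joint_positions(): joint angles.
- read_joint_velocities(): joint speeds.
- read_joint_efforts(): joint torques, N m.
- read_eef_pos(): TCP position.
- read_tool_rot(): TCP orientation.
- read_force(): force on the tool from outside, world axes, zero at the start.
- read_ft_torque(): the same for the moment, N m.
- read_finger_gap(): opening from 0.0 (shut) to 1.0 (fully open).
- read_grasp_force(): force on a finger pad.
Only numpy, scipy, OpenCV 4.12 (cv2) and the standard library are available. Lean on these libraries where they do the work, as an engineer would, in place of code of your own. Each camera call takes 0.05 s, during which the arm holds its last target. There are 200 camera calls.

## Working session

There is one attempt and no reset: what is moved stays moved. The work goes in short steps, each a Python script; the robot and the scene stay as the last script left them, time stands still between calls to the robot, and variables do not carry over. Pictures are saved under pics/ and viewed, at most 10 in all, crops included, and the job is handed in when it is done.

```bash
mkdir -p pics
python3 - <<'E'
from rig import *
import cv2,pickle,numpy as np
d={}
for n in("scene","top"):
    d[n]=get_image(n); cv2.imwrite(f"pics/{n}0.png",d[n]["color"][:,:,::-1])
    print(n,{k:(np.round(v,4).tolist() if k!="color" else 0) for k,v in d[n].items()})
p,r=read_eef_pos(),read_tool_rot(); w=get_image("wrist");print(p,r,w["mount"],w["fovy"],w["D"],read_time())
pickle.dump((d,w,p,r),open("im0.pkl","wb"))
import rig;print(getattr(rig,'tip_reach',None))
E
```

```text
scene {'color': 0, 'fovy': 46.3742, 'cx': 289.6772, 'cy': 202.0377, 'D': [-0.1577, 0.0, 0.0, 0.0, 0.0], 'cam_to_world': [[-0.7923, 0.4012, -0.4597, 1.1246], [0.6098, 0.5456, -0.5748, 0.6612], [0.0202, -0.7358, -0.6769, 0.8439], [0.0, 0.0, 0.0, 1.0]]}
top {'color': 0, 'fovy': 48.6168, 'cx': 286.0644, 'cy': 211.289, 'D': [-0.0857, 0.0, 0.0, 0.0, 0.0], 'cam_to_world': [[-0.0095, -0.9886, 0.1501, 0.4085], [-0.9999, 0.0083, -0.0085, 0.0198], [0.0071, -0.1501, -0.9886, 1.0906], [0.0, 0.0, 0.0, 1.0]]}
[ 0.21092321 -0.61423829  0.22875409] [-1.79913229e+02  5.83161615e-03  1.89564957e+01] [[ 3.38564657e-04 -9.52643750e-01 -3.04088427e-01  7.83612221e-02]
 [ 9.99999884e-01  2.18168117e-04  4.29901679e-04  4.98584204e-04]
 [-3.43200748e-04 -3.04088537e-01  9.52643713e-01 -1.55968245e-01]
 [ 0.00000000e+00  0.00000000e+00  0.00000000e+00  1.00000000e+00]] 69.89162972079046 [-0.02730174  0.          0.          0.          0.        ] 0.15
0.011
```

View pics/scene0.png

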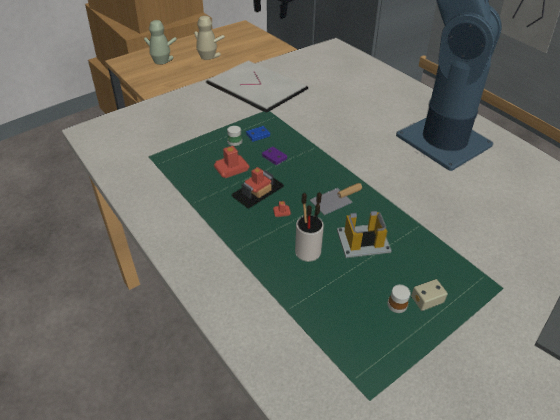

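View pics/top0.png

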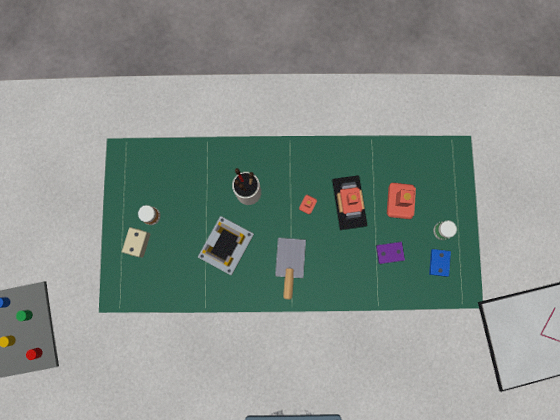

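The scene and top pictures agree. Candidates:

- **Chest:** middle-sized coral in the black stand, top (349,203). The look-alikes are the larger coral plate (402,201) and the small one (308,204).
- **Spacer:** blue at (440,262). The look-alike is purple at (390,252).
- **Torso:** cream at (134,242), the only one.
- **Other items:** jig (227,246), pot (246,187), jars (148,214) and (446,230), spatula (290,262).

I choose the chest in the stand, the blue spacer and the cream torso. Next I take rough positions from the top view.

```bash
cat > h.py <<'E'
import numpy as np,cv2,pickle
from scipy.spatial.transform import Rotation as R
def K(im):
    f=im["color"].shape[0]/2/np.tan(np.radians(im["fovy"]/2)); return np.array([[f,0,im["cx"]],[0,f,im["cy"]],[0,0,1.]])
def T(im,p=None,r=None):
    if "cam_to_world" in im: return np.array(im["cam_to_world"])
    M=np.eye(4); M[:3,:3]=R.from_euler("xyz",r,degrees=True).as_matrix(); M[:3,3]=p
    return M@np.array(im["mount"])
def ray(im,M,px,z):
    u=cv2.undistortPoints(np.array(px,float).reshape(-1,1,2),K(im),np.array(im["D"])).reshape(-1,2)
    d=np.c_[u,np.ones(len(u))]@M[:3,:3].T; o=M[:3,3]
    return o+d*((z-o[2])/d[:,2])[:,None]
def project(im,M,P):
    Q=(np.array(P,float).reshape(-1,3)-M[:3,3])@M[:3,:3]
    return cv2.projectPoints(Q,np.zeros(3),np.zeros(3),K(im),np.array(im["D"]))[0].reshape(-1,2)
def blobs(im,lo,hi,amin=30):
    h=cv2.cvtColor(im["color"],cv2.COLOR_RGB2HSV); m=cv2.inRange(h,lo,hi)
    c,_=cv2.findContours(m,cv2.RETR_EXTERNAL,cv2.CHAIN_APPROX_NONE)
    return sorted([x for x in c if cv2.contourArea(x)>amin],key=cv2.contourArea)[::-1]
def rect(im,M,c,z):
    "centre, (long,short) and yaw of the long side, of a contour cast on height z"
    P=ray(im,M,c.reshape(-1,2),z)[:,:2]
    (cx,cy),(a,b),t=cv2.minAreaRect((P*1000).astype(np.float32))
    if a<b:a,b,t=b,a,t+90
    return np.array([cx,cy])/1000,(a,b),(t+90)%180-90
E
python3 - <<'E'
from h import *
d,w,p,r=pickle.load(open("im0.pkl","rb")); im=d["top"];M=T(im)
for n,lo,hi,z in [("cream",(15,30,140),(35,140,255),.034),("blue",(105,150,60),(125,255,255),.014),("purple",(126,80,40),(150,255,255),.014),("coral",(0,110,90),(9,255,255),.037),("yellow",(18,150,90),(35,255,255),.06),("white",(0,0,215),(180,40,255),.048),("black",(0,0,0),(180,80,40),.01)]:
    for c in blobs(im,lo,hi)[:6]:
        x,s,t=rect(im,M,c,z); q=c.reshape(-1,2).mean(0)
        if abs(x[1])<.5: print(n,q.round(),x.round(4),np.round(s,1),round(t,1))
E
```

```text
cream [134. 242.] [0.5016 0.3608] [58.8 42.1] -15.8
cream [288. 283.] [0.4047 0.0086] [65.5 16.6] -3.5
blue [440. 262.] [ 0.4485 -0.3467] [59.8 46.5] -7.8
purple [390. 252.] [ 0.4731 -0.2302] [61.2 43.3] -82.8
coral [401. 200.] [ 0.5919 -0.2555] [81.4 64.1] -6.6
coral [351. 200.] [ 0.5938 -0.1388] [57.1 45.5] 6.7
coral [307. 204.] [ 0.5851 -0.0387] [38.7 28.8] -27.2
black [225. 244.] [0.4949 0.1532] [59.8 43.8] -28.7
black [350. 219.] [ 0.5605 -0.1431] [63.7 55.5] -82.5
black [245. 184.] [0.6366 0.1069] [51.4 51.1] 55.4
black [345. 184.] [ 0.6284 -0.1343] [63.9 51.8] -82.1
black [486. 325.] [ 0.2945 -0.4498] [132.9  29.6] 0.1
```

```bash
cat >> h.py <<'E'
def look(tag):
    from rig import read_eef_pos,read_tool_rot,get_image
    p,r=read_eef_pos(),read_tool_rot(); im=get_image("wrist"); pickle.dump((im,p,r),open(tag+".pkl","wb"))
    cv2.imwrite(f"pics/{tag}.png",im["color"][:,:,::-1]); return im,T(im,p,r)
E
python3 - <<'E'
from rig import *; from h import *
for n,x,y,a in [("torso",.5016,.3608,-15.8),("sp",.4485,-.3467,-7.8),("jig",.495,.153,-28.7),("stand",.594,-.139,6.7)]:
    for z in (.03,.2):
        for k in (0,180,-180): 
            q=ik([x,y,z],[180,0,a+k]); print(n,z,a+k,None if q is None else np.round(q))
for n,x,y,a in [("wsp",.4485,-.3467,-7.8),("wst",.594,-.139,6.7),("wjig",.495,.153,-28.7),("wtor",.5016,.3608,-15.8)]:
    reach([x,y,.2],[180,0,a]); look(n); print(read_time())
ims=[cv2.imread(f"pics/{n}.png") for n in("wsp","wst","wjig","wtor")]
g=np.vstack([np.hstack(ims[:2]),np.hstack(ims[2:])]); cv2.imwrite("pics/grid.png",cv2.resize(g,(800,600),interpolation=cv2.INTER_AREA))
E
```

```text
torso 0.03 -15.8 [ -54.   45.   20.  100.  -23.   39. -127.]
torso 0.03 164.2 [ -5.  56. -54.  97.  54.  56.  -5.]
torso 0.03 -195.8 [ -5.  56. -54.  97.  54.  56.  -5.]
torso 0.2 -15.8 [ -62.   32.   31.   96.  -19.   57. -130.]
torso 0.2 164.2 [ -3.  42. -57.  92.  37.  67.   6.]
torso 0.2 -195.8 [ -3.  42. -57.  92.  37.  67.   6.]
sp 0.03 -7.8 [ 32.  39.   1. 107.  -1.  33. -64.]
sp 0.03 172.2 [ 56.  43. -31. 106.  33.  40.  88.]
sp 0.03 -187.8 [ 56.  43. -31. 106.  33.  40.  88.]
sp 0.2 -7.8 [ 33.  25.  -0. 103.   0.  53. -65.]
sp 0.2 172.2 [ 61.  29. -38. 101.  21.  57.  98.]
sp 0.2 -187.8 [ 61.  29. -38. 101.  21.  57.  98.]
jig 0.03 -28.7 [ -15.   36.   -9.  114.   11.   30. -150.]
jig 0.03 151.3 [ -4.  38. -23. 113.  26.  33.  16.]
jig 0.03 -208.7 [ -4.  38. -23. 113.  26.  33.  16.]
jig 0.2 -28.7 [   5.   24.  -33.  108.   16.   53. -155.]
jig 0.2 151.3 [ 27.  37. -67. 107.  38.  63.   6.]
jig 0.2 -208.7 [ 27.  37. -67. 107.  38.  63.   6.]
stand 0.03 6.7 [ 15.  42.  -8. 100.   9.  38. -81.]
stand 0.03 186.7 [ 34.  48. -36.  99.  38.  46.  77.]
stand 0.03 -173.3 [ 34.  48. -36.  99.  38.  46.  77.]
stand 0.2 6.7 [ 18.  29. -12.  95.   7.  56. -80.]
stand 0.2 186.7 [ 38.  35. -42.  94.  26.  61.  85.]
stand 0.2 -173.3 [ 38.  35. -42.  94.  26.  61.  85.]
1.55
2.5917
3.8167
4.7083
```

View pics/grid.png

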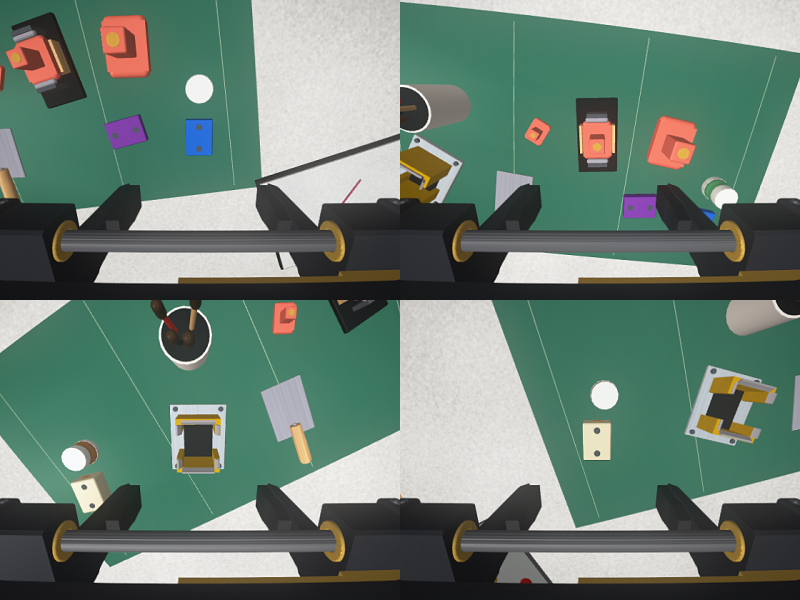

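The grid shows everything clearly: torso with jar at its far end (597,440), jig (197,440), stand with mid coral chest (597,138), and blue spacer (199,138), flat with the jar at its far end. This also confirms the choices. Now the precise measurements.

Run:
```python
from h import *
def L(t):
    im,p,r=pickle.load(open(t+".pkl","rb")); return im,T(im,p,r)
def show(tag,n,lo,hi,z,k=5,amin=30,ymax=250):
    im,M=L(tag)
    for c in blobs(im,lo,hi,amin)[:k]:
        q=c.reshape(-1,2).mean(0)
        if q[1]>ymax: continue
        x,s,t=rect(im,M,c,z); print(tag,n,q.round(),x.round(4),np.round(s,1),round(t,1))
show("wtor","cream",(15,20,150),(35,140,255),.034)
show("wtor","cream-bright",(15,20,225),(35,140,255),.034)
show("wsp","blue",(105,150,60),(125,255,255),.014)
show("wst","neckdisc",(15,100,120),(28,200,255),.071,8,20)
show("wst","coral",(0,110,90),(9,255,255),.037)
show("wst","black",(0,0,0),(180,120,45),.01,8,200)
show("wst","purple/",(126,80,40),(150,255,255),.014)
show("wjig","yellow",(18,150,60),(35,255,255),.05,8)
show("wjig","white",(0,0,150),(180,45,255),.008,8,100)
show("wjig","dark",(0,0,0),(180,255,75),.008,20,8)
a=cv2.resize(cv2.imread("pics/wjig.png")[130:250,220:340],(400,400),interpolation=cv2.INTER_CUBIC)
b=cv2.resize(cv2.imread("pics/wst.png")[125:245,220:340],(400,400),interpolation=cv2.INTER_CUBIC)
cv2.imwrite("pics/crop1.png",np.hstack([a,b]))
im,M=L("wjig");print("cam",M[:3,3])
```

```text
wtor cream [275. 197.] [0.5017 0.3598] [57.7 43. ] -16.0
wtor cream-bright [275. 198.] [0.5013 0.3606] [56.7 41.3] -16.0
wsp blue [278. 191.] [ 0.4482 -0.3498] [60.7 43.6] -7.5
wst neckdisc [ 44. 224.] [0.545  0.0922] [50.6 21.8] 62.3
wst neckdisc [396. 214.] [ 0.5972 -0.2613] [16.3 15.4] 70.3
wst neckdisc [275. 205.] [ 0.5929 -0.1406] [11.1 10.9] -56.3
wst neckdisc [298. 193.] [ 0.6074 -0.1616] [39.8  3. ] 7.6
wst neckdisc [253. 196.] [ 0.6013 -0.1174] [39.8  4. ] 7.2
wst neckdisc [186. 189.] [ 0.5994 -0.0528] [6.  5.9] -83.6
wst coral [381. 200.] [ 0.6012 -0.258 ] [77.3 70.3] -6.7
wst coral [275. 195.] [ 0.5944 -0.1405] [58.6 44.6] 7.3
wst coral [192. 184.] [ 0.597  -0.0498] [37.3 27.8] -27.2
wjig yellow [275. 224.] [0.4727 0.1637] [64.5 35.4] 62.5
wjig yellow [274. 168.] [0.5254 0.1354] [63.8 25.8] 72.9
wjig yellow [408.  17.] [ 0.5883 -0.0334] [6.9 5.6] -74.1
wjig white [404. 153.] [0.4662 0.0023] [89.8 64.1] -4.9
wjig white [36. 23.] [0.7821 0.2821] [136.6  52.6] 90.0
wjig white [ 25. 249.] [0.5801 0.4506] [123.  102.3] -44.9
wjig white [277. 186.] [0.4945 0.152 ] [109.   89.5] -28.8
wjig dark [259.  45.] [0.6374 0.0947] [68.9 68.7] 61.1
wjig dark [498.  14.] [ 0.5422 -0.1349] [87.8 42.5] 62.9
wjig dark [277. 196.] [0.4902 0.1542] [52.6 46.7] -28.8
wjig dark [222.  12.] [0.6853 0.1105] [27.8 16.5] -1.1
wjig dark [273.   5.] [0.6646 0.0628] [16.1 11.5] 61.2
cam [0.564488   0.1128589  0.35616921]
```

View pics/crop1.png

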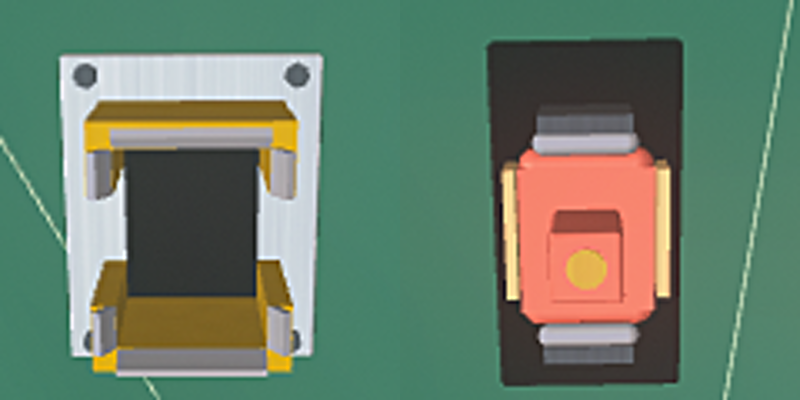

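Crop: the jig base is fully visible with its corners clear. The chest sits in the stand with its neck disc centred and the jaws at both ends. I take a second look at the jig, turned half round, to cancel camera bias, and check the torso's edge profile.

Run:
```python
from rig import *; from h import *
reach([.4945,.152,.2],[180,0,151.2]); im,M=look("wjig2"); print(read_time(),np.round(read_joint_positions()))
for c in blobs(im,(0,0,150),(180,45,255),300):
    x,s,t=rect(im,M,c,.008)
    if 80<s[1]<100: print(x.round(4),np.round(s,1),t)
for lo in [(0,0,130),(0,0,170)]:
  for tag in("wjig","wjig2"):
    im,p,r=pickle.load(open(tag+".pkl","rb"));M=T(im,p,r)
    for c in blobs(im,lo,(180,60,255),300):
        x,s,t=rect(im,M,c,.008)
        if 80<s[1]<100 and 100<s[0]<120: print(tag,lo,x.round(4),np.round(s,1),round(t,2))
im,p,r=pickle.load(open("wtor.pkl","rb"));M=T(im,p,r); a=np.radians(-16);c=np.array([.5015,.3602]);ex=np.array([np.cos(a),np.sin(a)]);ey=np.array([-ex[1],ex[0]])
g=cv2.cvtColor(im["color"],cv2.COLOR_RGB2GRAY).astype(np.float32)
def prof(e,f,o,rng):
    s=np.arange(*rng); P=np.c_[c+np.outer(s,e)/1000+f*o/1000,np.full(len(s),.034)]
    q=project(im,M,P).astype(np.float32); return s,cv2.remap(g,q[:,:1],q[:,1:],cv2.INTER_LINEAR)[:,0].round().astype(int)
for e,f in((ex,ey),(ey,ex)):
  for o in(-12,12):
    for rng in((-36,-16,1),(16,42,1)):
        s,v=prof(e,f,o,rng);print(s[0],v.tolist())
```

```text
7.25 [ 15.  27. -47. 108.  24.  55.  18.]
[0.4931 0.153 ] [110.8  90.2] -28.659744262695312
wjig (0, 0, 130) [0.4928 0.1532] [113.   90.3] -28.79
wjig (0, 0, 170) [0.4944 0.1521] [109.1  89.4] -28.67
wjig2 (0, 0, 170) [0.494  0.1526] [108.6  90. ] -28.8
-36 [103, 103, 103, 103, 104, 102, 69, 168, 228, 232, 227, 226, 226, 226, 226, 226, 227, 227, 227, 226]
16 [227, 227, 227, 227, 228, 227, 227, 227, 227, 227, 229, 228, 212, 191, 129, 121, 124, 125, 117, 108, 107, 107, 108, 107, 108, 107]
-36 [103, 103, 103, 104, 103, 102, 70, 170, 230, 232, 227, 227, 226, 226, 227, 227, 226, 227, 226, 226]
16 [227, 227, 228, 227, 227, 227, 227, 227, 227, 227, 229, 227, 210, 185, 126, 121, 123, 123, 115, 106, 105, 106, 106, 106, 106, 106]
-36 [104, 104, 104, 105, 104, 104, 104, 105, 105, 105, 105, 104, 102, 101, 125, 187, 223, 230, 227, 227]
16 [226, 227, 227, 231, 236, 166, 108, 100, 104, 105, 105, 104, 104, 103, 109, 165, 120, 103, 103, 105, 105, 105, 105, 105, 105, 106]
-36 [105, 105, 106, 106, 106, 106, 106, 106, 106, 106, 106, 106, 105, 104, 133, 180, 220, 230, 228, 227]
16 [227, 227, 227, 230, 236, 192, 97, 102, 105, 105, 105, 105, 105, 105, 105, 105, 105, 105, 105, 104, 102, 114, 187, 122, 103, 103]
```

Run:
```python
from rig import *; from h import *
x,y,a=.5015,.3602,164.0
reach([x,y,.12],[180,0,a]); move_l([x,y,.016],v=.12,guard=15); print(read_eef_pos(),read_tool_rot())
grip(0.0); print("gap",read_finger_gap(),read_grasp_force())
move_l([x,y,.12],v=.15); print(read_force(),read_finger_gap())
reach([.4942,.1524,.12],[180,0,151.25]); im,M=look("held1")
move_l([.4942,.1524,.075],v=.1,guard=10)
h=move_l([.4942,.1524,.022],v=.04,guard=6)
print(h,read_eef_pos(),read_tool_rot(),read_force(),read_finger_gap(),read_time())
```

```text
[0.50195151 0.36074587 0.0167713 ] [1.79931123e+02 3.85669439e-02 1.63999772e+02]
gap 0.49549203989719803 29.998987913131714
[ 0.07058371 -0.32513812 -2.69260162] 0.49779446976822667
True [0.4940037  0.15237783 0.02395046] [-1.79957238e+02 -1.43854887e-02  1.51252777e+02] [-1.59684147 -1.06353999  6.09234152] 0.4951345367275378 13.4167
```

Run:
```python
from rig import *; from h import *
grip(.72); move_l([.4942,.1524,.16],v=.2); look("j1"); print(read_time())
x,y,a=.4482,-.3498,172.5
reach([x,y,.10],[180,0,a]); look("wsp2"); move_l([x,y,.013],v=.1,guard=15); print(read_eef_pos(),read_tool_rot())
grip(0.0); print("gap",read_finger_gap(),read_grasp_force())
move_l([x,y,.12],v=.15); print(read_force(),read_finger_gap())
reach([.4942,.1524,.14],[180,0,151.25]); look("held2"); print(read_time())
cv2.imwrite("pics/pair.png",cv2.resize(np.hstack([cv2.imread("pics/j1.png"),cv2.imread("pics/held2.png")]),(800,300),interpolation=cv2.INTER_AREA))
```

```text
14.7833
[ 0.44871425 -0.35001436  0.01353339] [-1.79977022e+02  5.45542579e-02  1.72500548e+02]
gap 0.0002834655556263321 0.0
[0.21997865 0.25895174 0.3392086 ] 0.0002676970724300474
21.4333
```

View pics/pair.png

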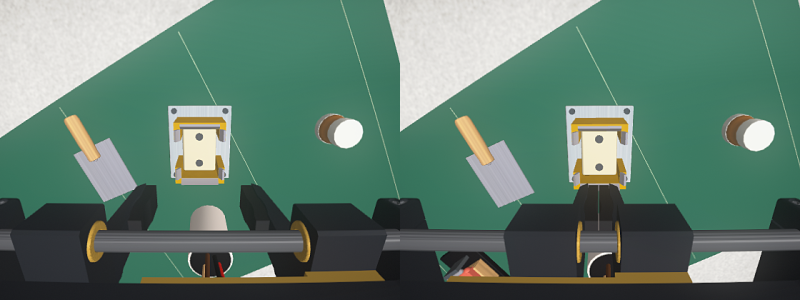

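The left half shows the torso seated squarely at (199,150). The right half shows an empty grip, because the fingers closed fully without catching the spacer. I check where it is.

Run:
```python
from rig import *; from h import *
im=get_image("top"); sc=get_image("scene"); M=T(im)
pickle.dump((im,sc),open("im1.pkl","wb"))
for i,z in((im,.014),(sc,.014)):
    for c in blobs(i,(105,150,60),(125,255,255)):
        x,s,t=rect(i,T(i),c,z)
        if abs(x[1])<.5:print(c.reshape(-1,2).mean(0),x,s,t)
w,p,r=pickle.load(open("wsp2.pkl","rb"))
for c in blobs(w,(105,150,60),(125,255,255)): print(c.reshape(-1,2).mean(0),rect(w,T(w,p,r),c,.014))
a=cv2.resize(im["color"][200:300,360:493][:,:,::-1],(400,300),interpolation=cv2.INTER_CUBIC)
cv2.imwrite("pics/c2.png",np.hstack([a,cv2.resize(cv2.imread("pics/wsp2.png"),(400,300))]))
```

```text
[439.65882353 262.28235294] [ 0.44857651 -0.3465647 ] (59.7788200378418, 46.837955474853516) -7.957084655761719
[257.21818182 133.41818182] [ 0.45429501 -0.33856   ] (65.23921966552734, 57.42019271850586) -6.243644714355469
[276.6637931  214.70689655] (array([ 0.44600659, -0.34943085]), (60.178688049316406, 43.39482116699219), -7.397178649902344)
```

View pics/c2.png

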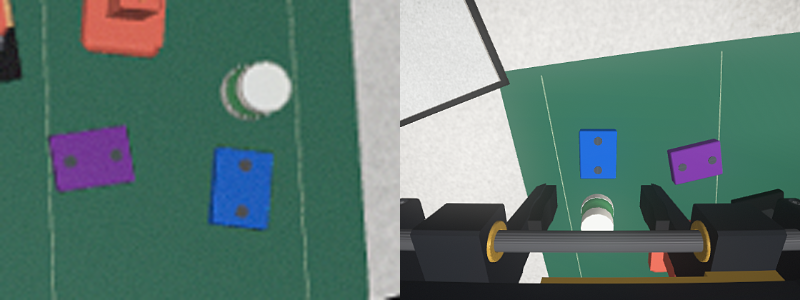

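The spacer has not moved, so the fingers closed above it. The tips in the picture also look shorter than the stated 11 mm ahead of the TCP. I measure the tip reach by touching the bench at a clear spot with the gripper shut.

Run:
```python
from rig import *; from h import *
reach([.41,-.29,.06],[180,0,172.5]); 
h=move_l([.41,-.29,-.009],v=.04,guard=5); print(h,read_eef_pos(),read_force(),read_time())
move_l([.41,-.29,.06],v=.15)
```

```text
True [ 0.409979   -0.28998258 -0.00870863] [ 0.13591257 -0.30347736  5.82280432] 24.8833
```

The tips touch at TCP z = -8.7 mm, so they really sit about 9 mm behind the TCP, which explains the miss. I retry the spacer with that corrected.

Run:
```python
from rig import *; from h import *
x,y,a=.4473,-.3496,172.5
grip(.72); reach([x,y,.06],[180,0,a]); move_l([x,y,-.006],v=.08,guard=8); z0=read_eef_pos()[2]; print(read_eef_pos())
grip(0.0); g=read_finger_gap(); print("gap",g,read_grasp_force())
if g>.4:
    move_l([x,y,.12],v=.15); print(read_force(),read_finger_gap())
    reach([.4942,.1524,.12],[180,0,151.25]); look("held3")
    move_l([.4942,.1524,.058],v=.1,guard=8)
    h=move_l([.4942,.1524,z0+.040],v=.03,guard=5)
    print(h,read_eef_pos(),z0+.042,read_tool_rot(),read_force(),read_finger_gap())
print(read_time())
```

```text
[ 0.44769979 -0.34971992 -0.00561962]
gap 0.4940498756019434 30.000566840171814
[-0.13509743 -0.06395267 -1.05559478] 0.49790134365593136
True [0.49395542 0.15223316 0.03626032] 0.03638038489736088 [-1.79950775e+02 -1.63051166e-02  1.51255731e+02] [-1.15983508 -0.13440145  5.2977733 ] 0.49700472837486703
32.6333
```

Run:
```python
from rig import *; from h import *
grip(.72); move_l([.4942,.1524,.14],v=.2); look("j2")
reach([.5932,-.1405,.14],[180,0,187.2]); im,M=look("wst2")
for n,lo,hi,z in(("disc",(15,100,120),(28,200,255),.071),("coral",(0,110,90),(9,255,255),.037)):
    for c in blobs(im,lo,hi,20)[:8]: print(n,c.reshape(-1,2).mean(0).round(),*[np.round(v,4) for v in rect(im,M,c,z)])
print(read_time())
cv2.imwrite("pics/pair2.png",cv2.resize(np.hstack([cv2.imread("pics/j2.png"),cv2.imread("pics/wst2.png")]),(800,300),interpolation=cv2.INTER_AREA))
```

```text
disc [474.  26.] [ 0.4372 -0.0272] [37.1875 17.6938] -3.4045
disc [321. 392.] [ 0.7569 -0.0776] [238.1948   9.264 ] -82.8825
disc [133. 338.] [ 0.7169 -0.2551] [67.2086 21.9529] -7.6745
disc [123. 209.] [ 0.5942 -0.261 ] [16.2599 15.4851] -82.81
disc [554. 157.] [0.5137 0.0587] [24.4711 13.8146] 22.9412
disc [429. 342.] [0.6841 0.0109] [61.7117 12.6701] 14.372
disc [276. 227.] [ 0.5936 -0.1405] [11.6742 10.9885] 50.853
disc [382. 222.] [ 0.5785 -0.0574] [6.711  6.0084] 54.1592
coral [147. 192.] [ 0.5878 -0.2571] [76.7517 67.8222] -6.4698
coral [276. 212.] [ 0.592  -0.1406] [58.1535 44.682 ] 7.2821
coral [375. 214.] [ 0.5822 -0.0515] [36.1324 32.875 ] -27.3709
35.0667
```

View pics/pair2.png

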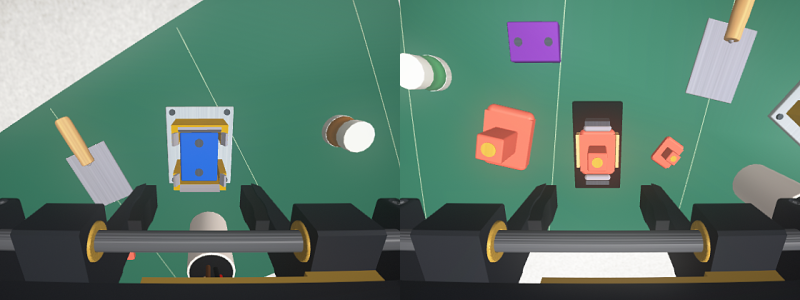

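The spacer lies flat in the jig at (199,155). The chest neck from two opposed views is at (0.5933, -0.1405), yaw 7.25°. I pull it now.

Run:
```python
from rig import *; from h import *
x,y=.5933,-.1405
grip(.55); move_l([x,y,.033],rot=[180,0,187.25],v=.1,guard=8); z0=read_eef_pos()[2]; print(read_eef_pos())
grip(0.0); g=read_finger_gap(); print("gap",g,read_grasp_force())
if g>.2:
    move_l([x,y,.06],v=.03); print(read_force(),read_finger_gap())
    move_l([x,y,.15],v=.15)
    reach([.4942,.1524,.15],[180,0,151.25]); look("held4"); sc=get_image("scene")
    print(read_force(),read_finger_gap(),z0)
    a=cv2.resize(sc["color"][130:280,250:450][:,:,::-1],(400,300),interpolation=cv2.INTER_CUBIC)
    cv2.imwrite("pics/h4.png",np.hstack([a,cv2.resize(cv2.imread("pics/held4.png"),(400,300))]))
print(read_time())
```

```text
[ 0.59385203 -0.14050356  0.03369379]
gap 0.2461245383542386 30.00028044451028
[-0.34226776 -0.12301695  0.013448  ] 0.24200876249833406
[-0.40807428 -0.02723305 -0.05315008] 0.24658227716266742 0.03369379445584687
40.3
```

View pics/h4.png

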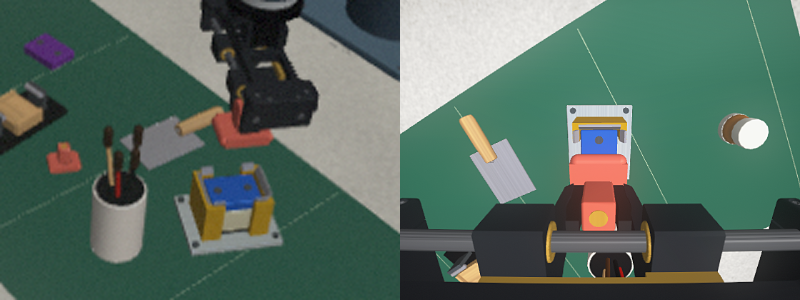

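The chest is held neck-up over the jig. I check for slip from the neck disc's pixel (800-wide picture: 598,218), then lower under guard.

Run:
```python
from rig import *; from h import *
im,p,r=pickle.load(open("held4.pkl","rb")); M=T(im,p,r)
for c in blobs(im,(15,100,120),(28,220,255),30):
    q=c.reshape(-1,2).mean(0)
    if 250<q[0]<310: print("disc",q,[ (s,project(im,M,[p[0],p[1],p[2]+.0373-s])[0].round(1).tolist()) for s in(0,.003,.006,.01)])
for c in blobs(im,(0,110,90),(9,255,255),200)[:2]: print(cv2.boundingRect(c))
move_l([.4942,.1524,.09],v=.1,guard=8)
h=move_l([.4942,.1524,.0625],v=.03,guard=5)
print(h,read_eef_pos(),read_tool_rot(),read_force(),read_ft_torque(),read_finger_gap(),read_time())
```

```text
disc [262.62967581 389.40897756] [(0, [279.1, 302.9]), (0.003, [279.1, 299.2]), (0.006, [279.1, 295.7]), (0.01, [279.0, 291.2])]
disc [272.42124542 173.86813187] [(0, [279.1, 302.9]), (0.003, [279.1, 299.2]), (0.006, [279.1, 295.7]), (0.01, [279.0, 291.2])]
disc [277.47058824 305.64705882] [(0, [279.1, 302.9]), (0.003, [279.1, 299.2]), (0.006, [279.1, 295.7]), (0.01, [279.0, 291.2])]
(237, 216, 82, 107)
True [0.49395766 0.15227624 0.0641482 ] [-1.79949489e+02 -1.84591595e-02  1.51252034e+02] [-0.66016193 -1.54560419  5.43908298] [-0.13212517  0.02731758  0.0338684 ] 0.2436418051207661 41.8583
```

Run:
```python
from rig import *; from h import *
grip(.5); move_l([.4942,.1524,.19],v=.15); im,M=look("j3"); sc=get_image("scene"); tp=get_image("top")
print(read_time(),read_force())
for c in blobs(im,(15,100,120),(28,220,255),30):
    x,s,t=rect(im,M,c,.102)
    if np.hypot(*(x-[.4942,.1524]))<.02: print("disc",x,s)
cr=lambda a:cv2.resize(a[:,:,::-1],(400,300),interpolation=cv2.INTER_CUBIC)
cv2.imwrite("pics/end.png",np.vstack([np.hstack([cr(sc["color"][150:300,250:450]),cr(im["color"][90:300,140:420])]),np.hstack([cr(sc["color"][100:340,130:450]),cr(tp["color"][120:330,80:500])])]))
```

```text
43.5083 [-0.61924224 -0.11704091 -0.55595077]
disc [0.49427164 0.1513945 ] (11.088001251220703, 10.747291564941406)
```

View pics/end.png

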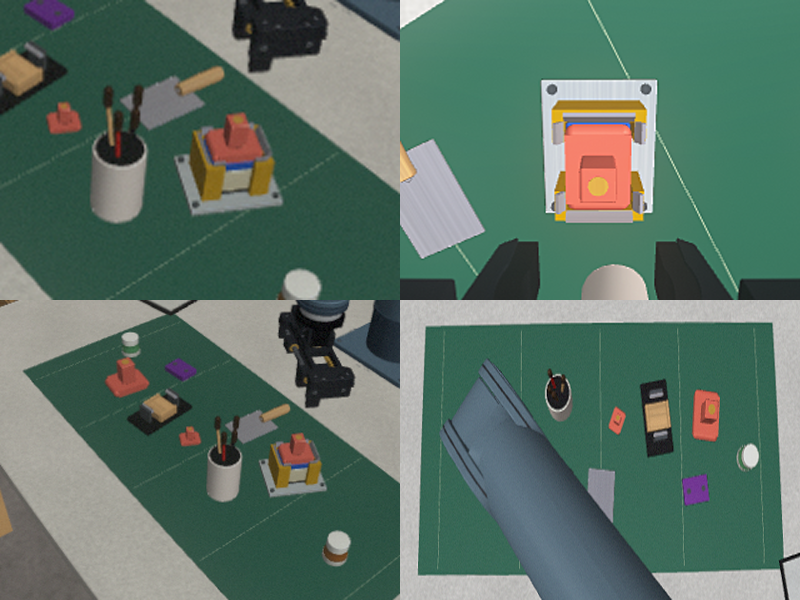

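The stack sits level in the jig: cream, blue, then coral with its neck up, disc centred within 1 mm at the expected height. The pot, jars and spatula are where they were, and the gripper is clear.

```bash
python3 -c "
from rig import *
print(finish_job())"
```

```text
the job is handed in; nothing more can be done
None
```

I handed the job in at about 43.5 s: torso, spacer and chest plate are stacked flat in the jig with the neck up, after one missed spacer grasp that moved nothing, and the pot, jars and spatula were not touched.

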